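# Bike lamp cover into the bench vise

### The arm

A 6-joint arm with a two-finger parallel gripper is mounted at the origin on the work surface. World frame = base frame: x ahead of the robot, y to its left, z up, the work surface at z = 0. Lengths are in mm, angles in rad, forces in N, time in s.
With the tool pointing down it reaches from about 400 to 925 mm from the base axis. Payload 3.4 kg.
Tool frame: the origin (TCP) lies at the very end of the fingers, on their centre line; the grasp point (between the pads) lies 19 mm behind it; z points along the fingers, y is the direction in which the jaws open and shut (so a half turn about z gives the same grasp; the last joint's range is limited). The gripper opens to 85 mm and grips with 20 to 120 N. Pads are 22 mm wide; open, the fingers measure 114 mm over their backs; the gripper's body (76 mm by 85 mm) begins 54 mm behind the grasp point. The pads swing forward as they close: fully open they stand 13 mm farther back than shut.
Start: joints at [-1.405, 0.307, 1.506, -0, 1.328, -0.073], TCP at [136.542, -558.558, 231.305] pointing down, gripper open.
Joint ranges: [-3.12, 3.12], [-1.05, 2.28], [0.14, 2.33], [-1.42, 4.57], [0.1, 2.73], [-2.68, 2.68]. Speed limits (rad/s): [2.57, 2.57, 3.14, 3.14, 3.14, 3.14].

### API

Orientations are given as [roll, pitch, yaw] about the fixed x, y, z axes, in that order (R = Rz(yaw) Ry(pitch) Rx(roll)).
In Python, from plant import bot, viewer gives the robot as it stands. The module is installed in compiled form; this text tells all that it offers. Calls block until the motion is done:
- bot.movep(position, orientation): joint-space move of the TCP to a pose.
- bot.move_linear(position, attitude=None, feed=150, max_force=None): straight line of the TCP; attitude=None keeps the orientation; feed is the mean speed in mm/s. With max_force (N) it stops when the force on the tool has changed by that much, and returns True; else False.
- bot.movej(angles): joint-space move.
- bot.open_gripper() and bot.grasp(): open the fingers fully, or close them until they stop; the grip force is fixed at half the most.
- bot.dwell(seconds).
- bot.ik(position, orientation): joint angles nearest the present ones, or None.
- bot.state(): the state.
- viewer.get_image(name): name is "scene" or "top" or "wrist"; returns a dict with "img" (480x640x3 uint8, red, green, blue), "fx", "fy", "cx", "cy" (pixels), "extrinsics" (4x4, takes a point from world to camera coordinates); the wrist camera has in their place "tool_from_camera" (4x4, takes a point from camera to tool coordinates, whose origin is the TCP and whose axes are the flange's). Camera axes: x right, y down, z forward; pixel columns grow to the right and rows downward; lengths in mm; the calibration is good to about 2 mm. The wrist camera is an equidistant fisheye: a pixel r from the principal point sees the ray r / f radians off the axis. A picture is of the moment at which its call begins: read the wrist's pose just before it. There is no depth.
A pose or a line that the arm cannot do raises bot.PlanningError and nothing moves.
- bot.job_done(): hands the job in, once; it reports no verdict.
The state is a dict: "time": time; "qpos": joint angles; "qvel": joint speeds; "joint_efforts": joint torques, N m; "tcp_pos": TCP position; "tcp_rot": TCP orientation; "force": force on the tool from outside, world axes, zero at the start; "wrist_torque": the same for the moment, N m; "finger_gap": finger opening in mm.
Only numpy, scipy, OpenCV 4.12 (cv2) and the standard library are available. Lean on these libraries where they do the work, as an engineer would, in place of code of your own. Each camera call takes 0.05 s, during which the arm holds its last target.

### The job

Lift the loose black cover with the fin off the bicycle lamp that leans in the repair stand, and clamp it in the vise for soldering: open the sliding jaw, set the cover upright on the two parallels, fin up and along the jaws, centred along them, then slide the jaw closed so that the cover is held flush between both jaws, and let go. Set it down, do not drop it, and leave the other things on the table where they are.

Things in the scene. Friction and masses are not known exactly. Their poses are not given: they have to be found in the camera images.
- cover: loose black cap, 0.13-0.25 kg: 60 (its x) x 100 (y) x 30 mm (z), open below, cavity 52 x 92 x 24 mm; on its top a fin 18 mm thick (x), 60 mm long (y), from z = 30 to 64 mm. Origin: centre of the open rim (lowest plane); z points out through the fin; a half turn about z changes nothing. Starts on the lamp's end, leaning 0.45 rad with it; comes off along its own z, free after 26 mm
- lamp_stand: fixed stand (base 140 x 130 x 12 mm) holding an aluminium lamp 60 x 100 x 70 mm that leans 0.45 rad from vertical towards the stand's own -x (roughly towards the robot). Origin: centre of the base's underside, z up. It may be left or right of the vise
- lamp_shoulder (a point): centre of the lamp's shoulder plane, 115 mm above the table; the cover's rim starts 2 mm above it and the lamp's 48 x 88 mm neck reaches into the cover with 2 mm clearance a side. Axes are the stand's, not tilted
- vise: fixed grey vise, bed 250 (x) x 112 (y) x 25 mm, origin: centre of its underside, z up. Fixed jaw at +x, its face at x = 70 mm facing -x; jaws 104 mm long along y, tops at z = 58 mm. Two parallels along y, tops at z = 40 mm, 100 mm long, from x = 57 to 69 and from -2 to 22 mm
- vise_seat (a point): on the vise: where the centre of the cover's rim finally belongs (vise x = 40, y = 0, z = 40 mm, level with the parallels' tops); axes as the vise. The cover's 60 mm width lies between the jaws, its length along y
- jaw (a joint): sliding jaw: value = gap between the jaw faces in m (0 shut, at most 0.09), growing as the jaw slides to the vise's -x. Starts too narrow for the cover. Takes about 5 N to slide, stays where it is left
- jaw_lug (a point): moves with the sliding jaw: a point in the upright lug by which the jaw is slid, 13 mm below its top. Lug 18 mm (vise x) by 40 mm (vise y), top at z = 101 mm, 85 mm behind (vise -x of) the sliding face; the jaw block before it is 58 mm high. Axes as the vise
- spray_can: bystander, leave alone: a 160 mm tall spray can, 52 mm in diameter, standing upright between the lamp and the vise; origin at the centre of its foot
- solder_spool: bystander, leave alone: a metal spool, 60 mm in diameter and 60 mm tall, standing upright between the lamp and the vise; origin at the centre of its foot
- screwdriver: bystander, leave alone: a screwdriver about 190 mm long, lying on the right; origin at its middle, x axis along it
- mug: bystander, leave alone: a white mug, 80 mm in diameter and 90 mm tall, at the back; origin at the centre of its foot
- multimeter: bystander, leave alone: a grey hand multimeter 150 x 80 x 34 mm, lying on the left; origin at the centre of its underside
- spare_cover: bystander, leave alone: another cover: a flat black plate 60 x 100 x 16 mm without a fin, lying on the right; not the one to handle; origin at the centre of its underside
- pedal: bystander, leave alone: a bicycle pedal about 100 x 100 x 24 mm, lying nearest the robot; origin at the centre of its underside
- wrench: bystander, leave alone: a wrench about 170 mm long, lying on the left; origin at its middle, x axis along it
Not all that is in view belongs to the job. Leave any green look-alike of the lamp_stand alone.

How it is judged:
By the outcome, as a careful person would: the job done as asked, in the order asked, and still so for the second after the job is handed in, with the robot touching nothing.
It also fails if it takes over 64 s, if anything falls off the work surface, if the arm or the gripper's body presses on something with over 40 N, if the wrist force passes 120 N, or if a joint passes its speed limit or range.

## Working session

There is one attempt and no reset: what is moved stays moved. The work goes in short steps, each a Python script; the robot and the scene stay as the last script left them, time stands still between calls to the robot, and variables do not carry over. Pictures are saved under pics/ and viewed, and the job is handed in when it is done.

```bash
ls; mkdir -p pics; cat > h.py <<'E'
import numpy as np, cv2
from plant import bot, viewer
def snap(name,fn,crop=None,scale=1):
    st=bot.state(); d=viewer.get_image(name)
    np.save('pics/'+fn+'.npy',{'d':d,'tcp_pos':st['tcp_pos'],'tcp_rot':st['tcp_rot']},allow_pickle=True)
    im=cv2.cvtColor(d['img'],cv2.COLOR_RGB2BGR); cv2.imwrite('pics/'+fn+'.png',im); return d
def load(fn): return np.load('pics/'+fn+'.npy',allow_pickle=True).item()
E
python3 - <<'E'
from h import *
for n in ('scene','top','wrist'):
    d=snap(n,n+'0'); print(n,d['fx'],d['fy'],d['cx'],d['cy'],np.round(d.get('extrinsics',d.get('tool_from_camera')),3).tolist())
s=bot.state(); print(s)
E
```

```text
pics
scene 569.8263327804565 569.8263327804565 323.23375438407794 239.29308916302188 [[-0.553, 0.833, 0.0, 314.106], [0.685, 0.455, -0.569, -297.245], [-0.474, -0.314, -0.823, 1730.537], [0.0, 0.0, 0.0, 1.0]]
top 607.4879244924608 607.4879244924608 327.474788179521 250.350659764712 [[0.012, -1.0, -0.012, 3.86], [-0.982, -0.009, -0.19, 558.144], [0.19, 0.014, -0.982, 1615.974], [0.0, 0.0, 0.0, 1.0]]
wrist 371.64829954431775 371.64829954431775 315.4909000829443 234.49252256865927 [[0.0, -0.955, -0.296, 75.774], [1.0, 0.0, 0.0, -0.7], [-0.0, -0.296, 0.955, -142.175], [0.0, 0.0, 0.0, 1.0]]
{'time': 0.15, 'qpos': array([-1.40450449e+00,  3.07390916e-01,  1.50734878e+00, -1.01086230e-06,
        1.32840824e+00, -7.34896518e-02]), 'qvel': array([-0.00045971, -0.0014963 , -0.00404935, -0.00041163, -0.00168987,
        0.00014937]), 'joint_efforts': array([-2.72745056e-04, -4.57976925e+01, -2.52220523e+01, -4.42743681e-05,
        8.61053006e-03, -1.27025584e-05]), 'tcp_pos': array([ 136.45203135, -558.03812671,  230.60778545]), 'tcp_rot': array([-3.14004150e+00, -1.13215601e-04,  2.39781639e-01]), 'force': array([-0.60733494,  0.56625548, -0.02844875]), 'wrist_torque': array([ 0.03450378, -0.02170654, -0.03066619]), 'finger_gap': 85.30020423209243}
```

View pics/scene0.png

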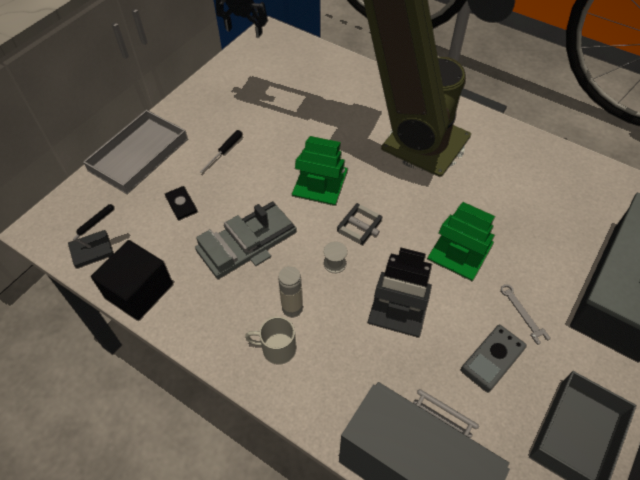

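View pics/top0.png

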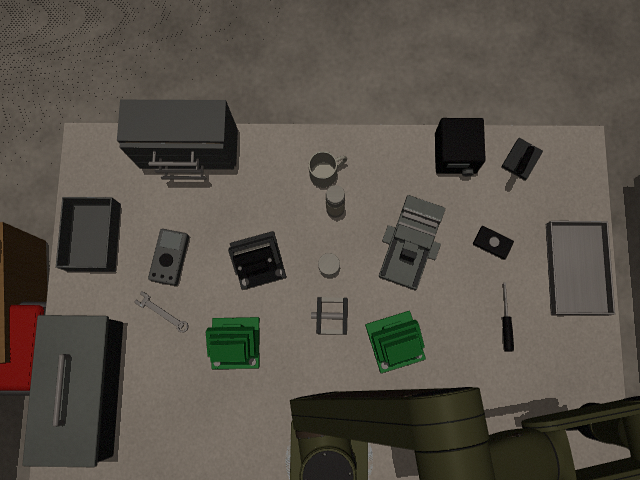

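View pics/wrist0.png

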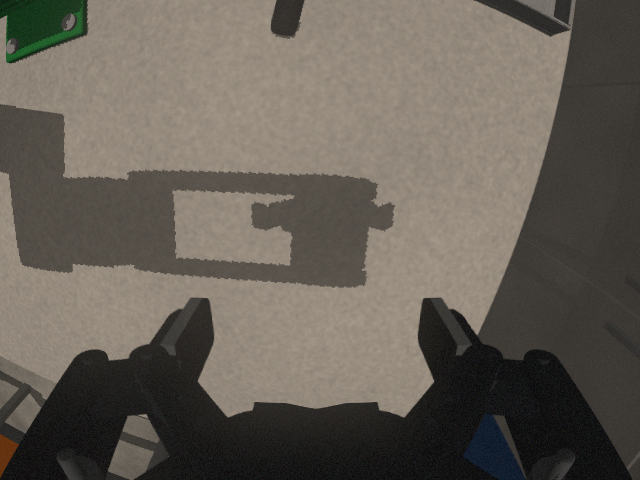

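Candidates for the cover:
- Black cap with fin on the grey stand: top (258,260), scene (408,265).
- Flat plate with no fin: top (493,241).
- Black box: top (460,145).
- Dark block with a slot: top (522,158).
- Green stands: top (233,345) and (397,340).

By the description it is the first. I'll check it in close crops.

```bash
python3 - <<'E'
import cv2,numpy as np
def g(i): return np.clip(255*(i/255.)**0.5,0,255).astype('uint8')
a=cv2.imread('pics/scene0.png'); b=cv2.imread('pics/top0.png')
c1=cv2.resize(g(a[240:340,360:440]),None,fx=5,fy=5,interpolation=cv2.INTER_CUBIC)
c2=cv2.resize(g(b[225:295,220:295]),None,fx=5,fy=5,interpolation=cv2.INTER_CUBIC)
o=np.zeros((500,780,3),'uint8');o[:,:400]=c1;o[:350,400:775]=c2
cv2.imwrite('pics/crop_lamp.png',o)
c1=cv2.resize(g(a[190:285,185:305]),None,fx=3.3,fy=3.3,interpolation=cv2.INTER_CUBIC)
c2=cv2.resize(g(b[185:295,370:455]),None,fx=4.5,fy=4.5,interpolation=cv2.INTER_CUBIC)
o=np.zeros((500,800,3),'uint8');o[:c1.shape[0],:c1.shape[1]]=c1;o[:c2.shape[0],400:400+c2.shape[1]]=c2
cv2.imwrite('pics/crop_vise.png',o)
E
```

```text
(no output)
```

View pics/crop_lamp.png

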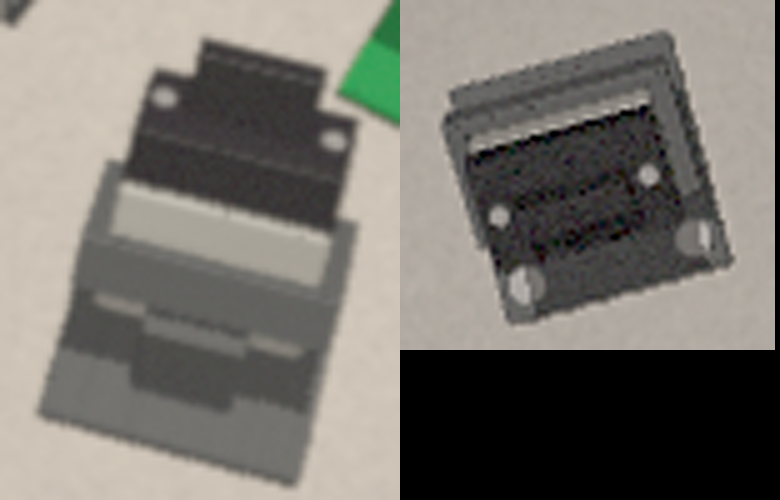

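View pics/crop_vise.png

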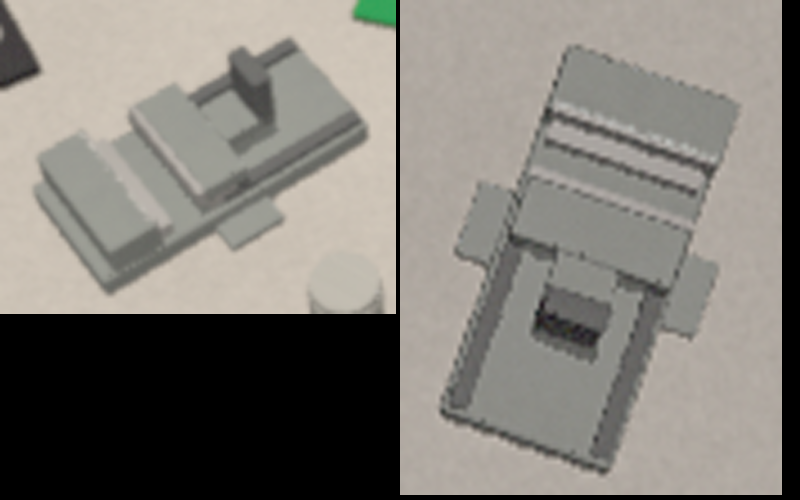

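The crop shows a black cap with a fin and two white screws, on the grey lamp with its light neck strip, so this is the right one. The vise crop shows the fixed jaw at the far end, with the sliding jaw and lug nearer the robot. Next, rough positions.

```bash
cat >> h.py <<'E'
from scipy.spatial.transform import Rotation as Ro
def cam_pose(rec):
    d=rec['d']
    if 'extrinsics' in d:
        T=np.linalg.inv(np.array(d['extrinsics'])); return T[:3,:3],T[:3,3]
    Tw=np.eye(4);Tw[:3,:3]=Ro.from_euler('xyz',rec['tcp_rot']).as_matrix();Tw[:3,3]=rec['tcp_pos']
    T=Tw@np.array(d['tool_from_camera']); return T[:3,:3],T[:3,3]
def ray(rec,uv):
    d=rec['d'];R,o=cam_pose(rec);x=(uv[0]-d['cx'])/d['fx'];y=(uv[1]-d['cy'])/d['fy']
    if 'extrinsics' in d: v=np.array([x,y,1])
    else:
        r=np.hypot(x,y); s=np.sin(r)/r if r>1e-9 else 1.; v=np.array([x*s,y*s,np.cos(r)])
    v=R@v; return o,v/np.linalg.norm(v)
def onplane(rec,uv,z):
    o,v=ray(rec,uv); return o+v*(z-o[2])/v[2]
def tri(*obs):
    A=np.zeros((3,3));b=np.zeros(3);L=[ray(*o) for o in obs]
    for o,v in L: P=np.eye(3)-np.outer(v,v);A+=P;b+=P@o
    p=np.linalg.solve(A,b); return p,[np.linalg.norm((np.eye(3)-np.outer(v,v))@(p-o)) for o,v in L]
def proj(rec,p):
    d=rec['d'];R,o=cam_pose(rec);c=R.T@(np.asarray(p,float)-o)
    if 'extrinsics' in d: return np.array([d['fx']*c[0]/c[2]+d['cx'],d['fy']*c[1]/c[2]+d['cy']])
    t=np.arctan2(np.hypot(c[0],c[1]),c[2]);n=np.hypot(c[0],c[1])
    return np.array([d['cx']+d['fx']*t*c[0]/n,d['cy']+d['fy']*t*c[1]/n])
E
python3 - <<'E'
from h import *
t=load('top0');s=load('scene0')
C=lambda u,v,o,k:(o[0]+u/k,o[1]+v/k)
# screws top crop: (220,225),5 ; x offset 400
ts=[C(98,215,(220,225),5),C(248,174,(220,225),5)]
ss=[C(163,97,(360,240),5),C(333,140,(360,240),5)]
for i,j in((0,0),(1,1),(0,1),(1,0)): print(i,j,tri((t,ts[i]),(s,ss[j])))
# stand base corners z=12
for p in((45,90),(268,32),(332,265),(110,323)): print('base?',onplane(t,C(*p,(220,225),5),12).round(1))
for p in((40,415),(297,487)): print('base scene',onplane(s,C(*p,(360,240),5),12).round(1))
# vise bed corners z=25 top crop
for p in((172,47),(338,100),(205,470),(43,408)): print('vise',onplane(t,C(*p,(370,185),4.5),25).round(1))
# lug top
for p in((147,283),(212,303),(207,335),(140,313)): print('lug',onplane(t,C(*p,(370,185),4.5),101).round(1))
for n,p,z in(('can',(336,192),160),('spool',(329,265),60),('pedal',(331,316),24),('mug',(322,165),90),('multi',(169,257),34),('wrench',(162,311),10),('g',(233,330),120),('g2',(397,340),120)): print(n,onplane(t,p,z).round(0))
E
```

```text
0 0 (array([506.74464253, 196.73124682, 160.750129  ]), [np.float64(39.70356051551938), np.float64(39.70356051551942)])
1 1 (array([503.04729095, 196.42998414, 137.25478329]), [np.float64(39.49948733787801), np.float64(39.499487337877994)])
0 1 (array([492.36402824, 234.86648252, 142.73411668]), [np.float64(0.5487451964059656), np.float64(0.5487451964059678)])
1 0 (array([514.72897054, 158.01404731, 141.982132  ]), [np.float64(0.3581641496255235), np.float64(0.35816414962560694)])
base? [584.7 289.3  12. ]
base? [619.5 163.9  12. ]
base? [486.3 124.2  12. ]
base? [452.5 247.3  12. ]
base scene [626.1 168.   12. ]
base scene [591.1 288.9  12. ]
vise [ 724.6 -217.5   25. ]
vise [ 690.9 -321.2   25. ]
vise [ 456.1 -234.    25. ]
vise [ 493.5 -135.    25. ]
lug [ 557.4 -191.4  101. ]
lug [ 545.7 -229.7  101. ]
lug [ 526.5 -226.4  101. ]
lug [ 539.3 -187.1  101. ]
can [693. -12. 160.]
spool [516.   5.  60.]
pedal [381.  -2.  24.]
mug [791.  27.  90.]
multi [539. 451.  34.]
wrench [391. 468.  10.]
g [334. 250. 120.]
g2 [ 313. -172.  120.]
```

```bash
python3 - <<'E'
from h import *
psi=-0.348
R=[np.pi,0,psi+np.pi/2]; R2=[np.pi,0,psi-np.pi/2]
for r in (R,R2):
    for p in ((560,-215,260),(640,-215,260)):
        q=bot.ik(p,r); print(None if q is None else np.round(q,2))
psic=.28
for s in (1,-1):
    a=np.array([-np.sin(.45)*np.cos(psic),-np.sin(.45)*np.sin(psic),np.cos(.45)])
    y=s*np.array([np.cos(.45)*np.cos(psic),np.cos(.45)*np.sin(psic),np.sin(.45)])
    Rm=np.stack([np.cross(y,-a),y,-a],1); e=Ro.from_matrix(Rm).as_euler('xyz')
    q=bot.ik(np.array([516,200,116])+45*a,e); print('c',s,e.round(3),None if q is None else np.round(q,2))
E
```

```text
[-0.44  0.32  1.41  0.    1.41 -0.09]
[-0.39  0.43  1.24  0.    1.47 -0.04]
None
None
c 1 [2.692 0.    1.851] [ 0.3   0.16  2.06 -0.02  0.47  0.04]
c -1 [-2.692  0.    -1.291] None
```

```bash
python3 - <<'E'
from h import *
R=[np.pi,0,-0.348+np.pi/2]
bot.movep([560,-250,280],R); snap('wrist','wv1'); print(bot.state()['tcp_pos'],bot.state()['time'])
bot.movep([660,-280,280],R); snap('wrist','wv2'); print(bot.state()['tcp_pos'],bot.state()['time'])
E
```

```text
[ 559.37840447 -251.11806001  279.87404543] 2.1
[ 659.17943399 -280.62593889  279.24040107] 2.65
```

View pics/wv1.png

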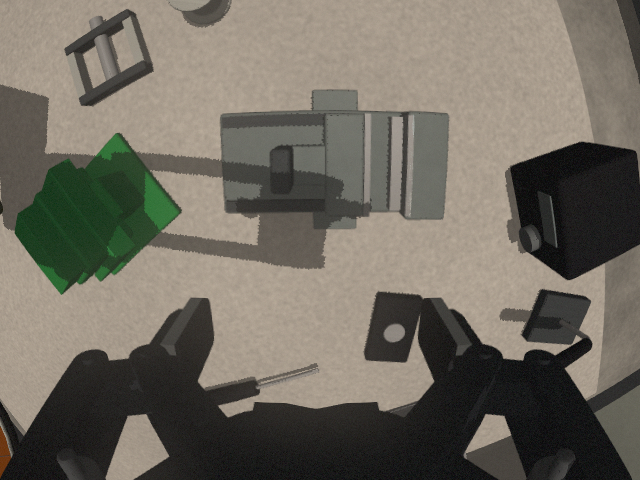

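View pics/wv2.png

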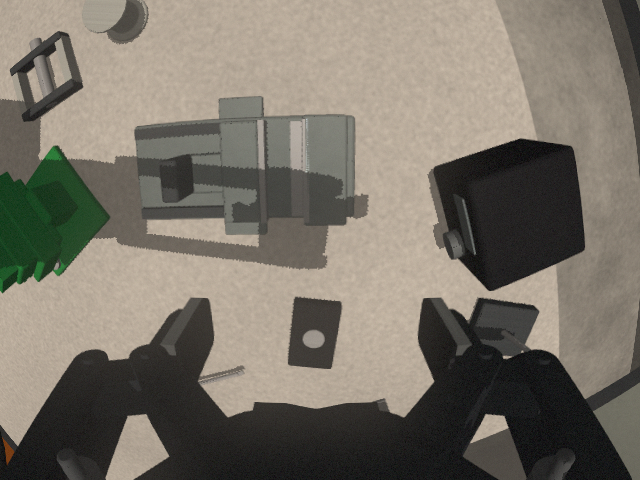

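Both wrist views show the vise whole. The lug top is at (281,170) in view 1 and (173,178) in view 2, and the fixed jaw at (427,165) and (330,170). I'll enlarge to pick edges.

```bash
python3 - <<'E'
import cv2,numpy as np
def g(i): return np.clip(255*(i/255.)**0.6,0,255).astype('uint8')
for n,x0 in(('wv1',210),('wv2',125)):
    a=cv2.imread(f'pics/{n}.png'); c=cv2.resize(g(a[80:245,x0:x0+250]),None,fx=3.2,fy=3.2,interpolation=cv2.INTER_CUBIC)
    for k in range(0,250,20): cv2.putText(c,str(x0+k),(int(k*3.2),10),0,.35,(0,0,255)); cv2.line(c,(int(k*3.2),12),(int(k*3.2),18),(0,0,255))
    for k in range(0,165,20): cv2.putText(c,str(80+k),(0,int(k*3.2)),0,.35,(0,0,255)); 
    cv2.imwrite(f'pics/{n}c.png',c)
E
```

```text
(no output)
```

View pics/wv1c.png

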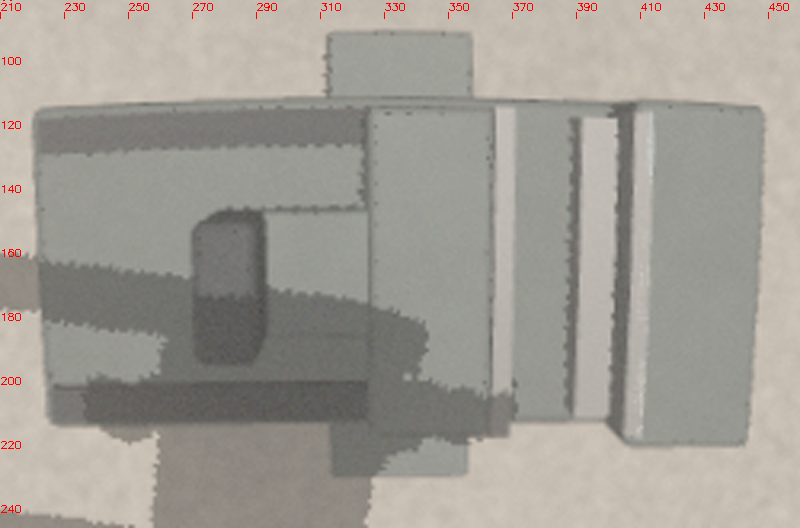

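View pics/wv2c.png

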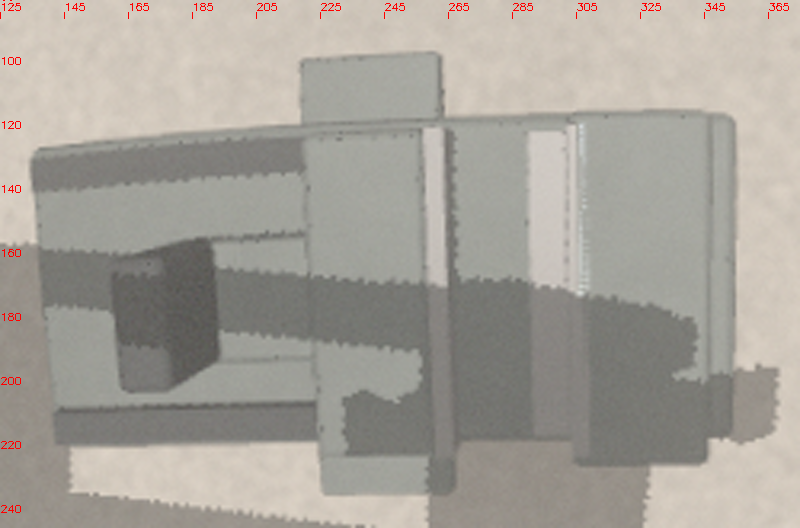

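```bash
python3 - <<'E'
from h import *
a=load('wv1');b=load('wv2')
A=lambda p:(210+p[0]/3.2,80+p[1]/3.2); B=lambda p:(125+p[0]/3.2,80+p[1]/3.2)
f={'fixL':((636,108),(567,124)),'fixl':((624,440),(573,463)),'fixR':((764,108),(708,113)),'fixr':((747,445),(707,463)),
'lugTL':((193,228),(112,262)),'lugTR':((250,222),(163,258)),'lugBR':((252,364),(167,390)),'lugBL':((195,364),(120,391)),
'bedTL':((36,112),(33,152)),'bedBL':((50,424),(55,444)),'sjTL':((372,108),(306,128)),'sjTR':((496,108),(424,128)),'parU':((580,118),(528,131)),'parD':((574,417),(533,438))}
P={}
for k,(p,q) in f.items():
    x,e=tri((a,A(p)),(b,B(q))); P[k]=x; print(k,x.round(1),np.round(e[0],1))
def fit(keys,z): pass
# frame: y dir from fixed jaw & lug & bed
d=lambda m,n:np.degrees(np.arctan2(*(P[m]-P[n])[:2][::-1]))
for m,n in(('fixL','fixl'),('fixR','fixr'),('bedTL','bedBL'),('sjTR','fixL')): print(m,n,d(m,n).round(2),np.linalg.norm((P[m]-P[n])[:2]).round(1))
t=load('top0')
for k in('fixL','fixl','lugTL','bedTL','bedBL'): print(k,'top px',proj(t,P[k]).round(1))
E
```

```text
fixL [ 675.  -200.6   58.5] 0.5
fixl [ 639.8 -300.8   57. ] 0.6
fixR [ 716.  -212.1   57.6] 0.1
fixr [ 679.7 -316.1   56.7] 0.0
lugTL [ 539.8 -188.8   96.1] 0.3
lugTR [ 554.7 -193.4   94.2] 0.3
lugBR [ 541.9 -229.6   99.7] 0.2
lugBL [ 526.7 -224.4   97.6] 0.2
bedTL [ 493.9 -134.5   23.9] 0.1
bedBL [ 458.6 -235.7   28.5] 0.2
sjTL [ 598.6 -173.4   54.8] 1.3
sjTR [ 633.8 -186.7   57.2] 0.2
parU [ 661.7 -198.6   36.5] 0.3
parD [ 628.2 -292.6   40.7] 0.4
fixL fixl 70.62 106.2
fixR fixr 70.76 110.1
bedTL bedBL 70.76 107.2
sjTR fixL 161.4 43.5
fixL top px [403.8 209.3]
fixl top px [440.2 222.1]
lugTL top px [401.5 254.7]
bedTL top px [379.3 275.6]
bedBL top px [416.3 288.4]
```

```bash
python3 - <<'E'
from h import *
from scipy.optimize import least_squares
a=load('wv1');b=load('wv2')
A=lambda p:(210+p[0]/3.2,80+p[1]/3.2); B=lambda p:(125+p[0]/3.2,80+p[1]/3.2)
f={'fixL':((636,108),(567,124),70,52,58),'fixl':((624,440),(573,463),70,-52,58),
'bedTL':((36,112),(33,152),-125,56,25),'bedBL':((50,424),(55,444),-125,-56,25),'parU':((580,118),(528,131),57,50,40),'parD':((574,417),(533,438),57,-50,40)}
W=[];M=[]
for k,(p,q,x,y,z) in f.items(): W+= [onplane(a,A(p),z)[:2],onplane(b,B(q),z)[:2]]; M+=[(x,y)]*2
W=np.array(W);M=np.array(M,float)
def tf(v,M): c,s=np.cos(v[2]),np.sin(v[2]); return M@np.array([[c,s],[-s,c]])+v[:2]
r=least_squares(lambda v:(tf(v,M)-W).ravel(),[591,-227,-.34],loss='soft_l1'); v=r.x; print(v.round(4)); 
res=(W-tf(v,M)); c,s=np.cos(v[2]),np.sin(v[2]); print((res@np.array([[c,-s],[s,c]])).round(1))
L={'TL':((193,228),(112,262)),'TR':((250,222),(163,258)),'BR':((252,364),(167,390)),'BL':((195,364),(120,391))}
l=[]
for k,(p,q) in L.items():
    for w in (onplane(a,A(p),101),onplane(b,B(q),101)):
        u=(w[:2]-v[:2])@np.array([[c,-s],[s,c]]); l.append(u); print(k,u.round(1))
m=np.mean(l,0); print('lug vise',m,'gap',70-(m[0]+85))
for nm,p,q in(('sjR',(496,250),(424,250)),): 
    for w in (onplane(a,A(p),58),onplane(b,B(q),58)): print(nm,((w[:2]-v[:2])@np.array([[c,-s],[s,c]])).round(1))
np.save('vise.npy',np.r_[v,m])
E
```

```text
[ 5.919066e+02 -2.265967e+02 -3.470000e-01]
[[-0.6  1.3]
 [-0.6  0.2]
 [-0.1 -0.6]
 [ 0.3 -1.9]
 [ 1.8 -2.6]
 [ 2.1 -2.8]
 [ 1.8  1.1]
 [ 0.9  1.3]
 [-1.6 -0.3]
 [-0.6  0.3]
 [-0.3  0.6]
 [-0.4 -0.3]]
TL [-61.3  18. ]
TL [-59.7  18.6]
TR [-45.8  19.3]
TR [-43.6  18.9]
BR [-45.9 -19.8]
BR [-45.5 -19.3]
BL [-61.7 -19.6]
BL [-60.6 -19.2]
lug vise [-53.0076412   -0.40285932] gap 38.00764120066254
sjR [26.4  7.7]
sjR [25.1 14.3]
```

The measured heights agree with the text (58, 40, 25 and about 97–101), and the gap is about 38 mm. Now I'll open the jaw by the lug.

```bash
cat >> h.py <<'E'
V=np.array([591.9,-226.6,-0.344])
def vw(x,y,z): c,s=np.cos(V[2]),np.sin(V[2]); return [V[0]+c*x-s*y,V[1]+s*x+c*y,z]
RV=[np.pi,0,V[2]+np.pi/2]
def st():
    s=bot.state(); print('t',round(s['time'],2),s['tcp_pos'].round(1),s['tcp_rot'].round(3),'F',s['force'].round(1),'gap',round(s['finger_gap'],1)); return s
E
python3 - <<'E'
from h import *
bot.movep(vw(-53,0,190),RV)
print(bot.move_linear(vw(-53,0,71),RV,feed=120,max_force=15)); st()
bot.grasp(); st()
print(bot.move_linear(vw(-94,0,71),RV,feed=50,max_force=40)); st()
bot.open_gripper(); st()
bot.move_linear(vw(-94,0,200),RV,feed=150); st()
bot.movep(vw(-20,-30,280),RV)
snap('wrist','wv3'); st()
E
```

```text
False
t 4.49 [ 542.8 -209.1   71.6] [3.14  0.    1.227] F [ 0.1  0.5 -0.5] gap 85.5
t 5.12 [ 541.9 -208.7   71.4] [3.142 0.    1.227] F [-1.1  0.3  3.8] gap 17.3
False
t 6.09 [ 504.8 -195.5   71.4] [3.139 0.    1.227] F [ 4.  -1.5  1.5] gap 17.2
t 6.76 [ 503.3 -194.8   71. ] [-3.141 -0.     1.227] F [ 0.4 -0.2  0.3] gap 85.3
t 7.77 [ 502.7 -194.6  199.2] [-3.14  -0.     1.227] F [-0.6 -0.2 -0.3] gap 85.5
t 8.34 [ 561.6 -247.3  277.9] [-3.137e+00 -1.000e-03  1.227e+00] F [-0.6  0.4 -0.7] gap 85.3
```

View pics/wv3.png

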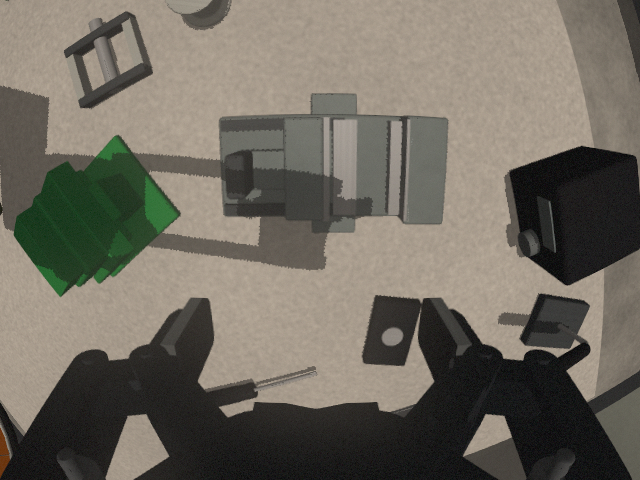

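The jaw is open: the sliding face is at about column 332, both parallels show (345 and 395), and nothing else has moved. Now two wrist views of the cover.

```bash
python3 - <<'E'
from h import *
psi=.277;c,s=np.cos(psi),np.sin(psi);R=[np.pi,0,psi+np.pi/2]
ex=np.array([c,s,0]);ey=np.array([-s,c,0]);o=np.array([505,197,300.])
for i,dx in((1,-75),(2,25)):
    bot.movep(o+dx*ex+25*ey,R); st(); snap('wrist',f'wc{i}')
    a=cv2.imread(f'pics/wc{i}.png'); u=proj(load(f'wc{i}'),[505,197,140]).astype(int); print(u)
    x0,y0=max(0,u[0]-110),max(0,u[1]-80); print(x0,y0)
    cr=a[y0:y0+180,x0:x0+240]; cr=np.clip(255*(cr/255.)**.45,0,255).astype('uint8')
    cr=cv2.resize(cr,None,fx=3.2,fy=3.2,interpolation=cv2.INTER_CUBIC)
    cv2.imwrite(f'pics/wc{i}c.png',cr)
E
```

```text
t 10.06 [426.6 200.  300. ] [3.141 0.    1.847] F [-0.2  0.2 -0.2] gap 85.1
[400 241]
290 161
t 10.59 [523.4 227.2 298.9] [-3.14   0.     1.846] F [-0.9  0.1  0.2] gap 85.6
[285 242]
175 162
```

View pics/wc1c.png

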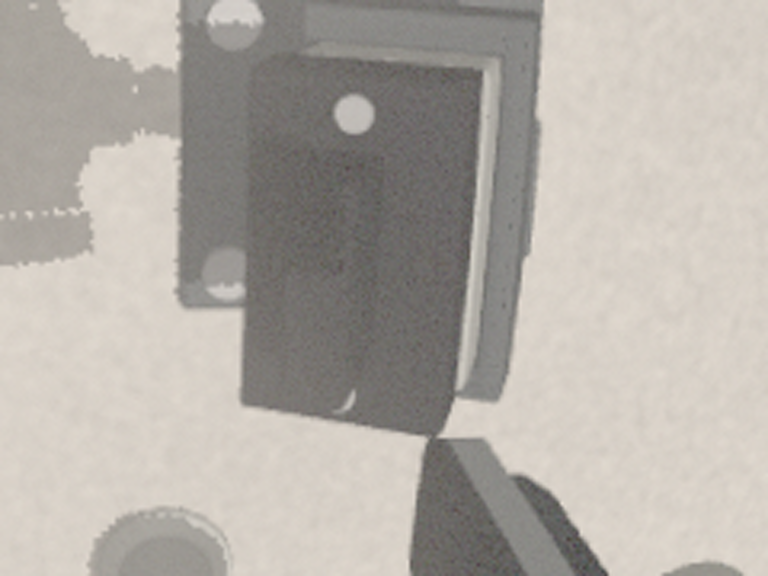

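View pics/wc2c.png

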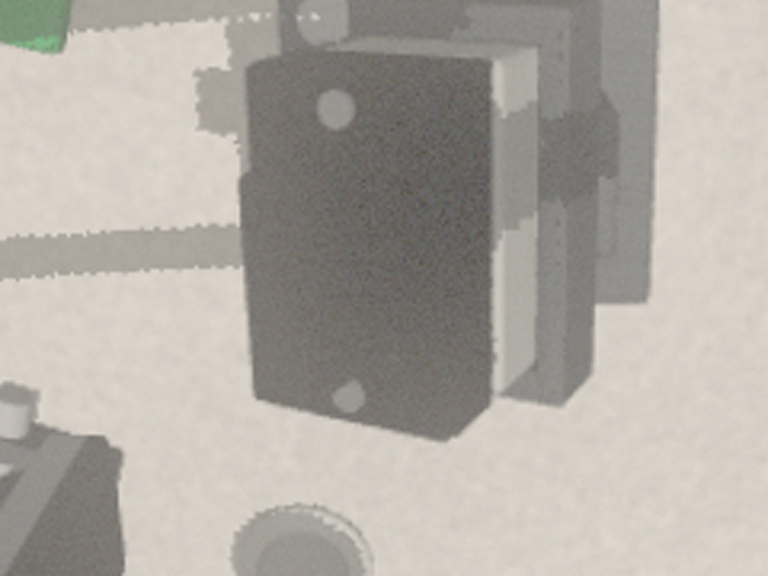

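```bash
python3 - <<'E'
from h import *
a=load('wc1');b=load('wc2')
A=lambda p:(290+p[0]/3.2,161+p[1]/3.2);B=lambda p:(175+p[0]/3.2,162+p[1]/3.2)
F={'scU':((354,114),(336,109),(0,40,30)),'scD':((337,397),(349,396),(0,-40,30)),'rimD':((455,397),(491,403),(30,-50,0)),'rimU':((484,68),(493,60),(30,50,0)),
'topDR':((430,434),(445,440),(30,-50,30)),'topDL':((243,403),(256,399),(-30,-50,30))}
P=[];M=[]
for k,(p,q,m) in F.items():
    x,e=tri((a,A(p)),(b,B(q)));print(k,x.round(1),round(e[0],1))
    if k!='scD': P.append(x);M.append(m)
P=np.array(P);M=np.array(M,float)
for sel in ([0,1,2,3,4],[1,2,3,4]):
    p=P[sel];m=M[sel]
    R,_=Ro.align_vectors(p-p.mean(0),m-m.mean(0)); o=p.mean(0)-R.apply(m.mean(0))
    print('o',o.round(1),R.as_euler('zyx').round(3),'res',(p-R.apply(m)-o).round(1).tolist())
t=load('top0');s=load('scene0')
# dims check
psi=.277
for psi in(.26,.277,.29):
  # fixed tilt, LSQ origin
  R=Ro.from_euler('zyx',[psi,-.45,0]); d=P-R.apply(M); o=d.mean(0); print(psi,o.round(1),(d-o).round(1).tolist())
  for n,r in(('top',t),('scene',s)): print(n,[proj(r,R.apply(m)+o).round(1).tolist() for m in((0,40,30),(0,-40,30))])
E
```

```text
scU [490.9 235.3 142.8] 0.0
scD [514.1 157.5 141.9] 0.2
rimD [554.5 161.3 129.5] 0.4
rimU [527.1 256.4 127.6] 0.2
topDR [542.3 155.8 149.2] 0.3
topDL [489.  148.1 140. ] 0.2
o [512.  201.3 116.9] [ 0.273 -0.302  0.077] res [[-1.9, -2.5, -2.5], [2.0, 0.9, 3.1], [0.4, -0.6, 1.7], [-1.2, -2.4, -5.7], [0.7, 4.7, 3.4]]
o [512.1 202.7 118.7] [ 0.244 -0.256  0.086] res [[2.5, 0.6, 4.0], [-1.4, -1.4, -0.2], [-2.1, -2.4, -5.2], [1.0, 3.2, 1.5]]
0.26 [515.4 199.9 115.2] [[-2.2, -3.3, 5.0], [1.4, 2.0, -3.9], [-2.8, 0.5, 5.3], [2.3, -3.5, -11.2], [1.2, 4.3, 4.8]]
top [[238.7, 268.0], [268.3, 260.6]]
scene [[427.8, 270.1], [394.9, 258.0]]
0.277 [515.2 199.6 115.2] [[-1.5, -2.8, 5.4], [0.9, 1.5, -4.2], [-1.8, 0.5, 5.8], [1.8, -4.0, -11.4], [0.5, 4.8, 4.4]]
top [[238.9, 268.3], [268.3, 260.4]]
scene [[427.8, 269.9], [394.7, 258.1]]
0.29 [515.1 199.4 115.1] [[-0.9, -2.5, 5.6], [0.6, 1.2, -4.3], [-1.0, 0.5, 6.2], [1.4, -4.3, -11.6], [-0.0, 5.2, 4.2]]
top [[239.0, 268.5], [268.3, 260.3]]
scene [[427.7, 269.7], [394.6, 258.1]]
```

The screws from the wrist stereo match the ones from the scene and top cameras within 1.5 mm. Their spacing is 80 mm and the rim edge is 99 mm long, against 100 mm given. The rim plane sits at z ≈ 115.5, where 116.8 is expected. Two top-corner picks (topDR, topDL) disagreed by 5–11 mm in height. They look like rounded or misread corners, so I'm leaving them out. Now the grasp.

```bash
cat >> h.py <<'E'
PC=.283; CO=np.array([515.2,200.7,116.2])
RC=Ro.from_euler('zyx',[PC,-.45,0]); AX=RC.apply([0,0,1])
_y=RC.apply([1,0,0]); ET=Ro.from_matrix(np.stack([np.cross(_y,-AX),_y,-AX],1)).as_euler('xyz')
E
python3 - <<'E'
from h import *
print(AX,ET)
bot.movep(CO+140*AX,ET); st()
print(bot.move_linear(CO+35.5*AX,ET,feed=70,max_force=12)); st()
bot.grasp(); st()
snap('wrist','wg'); snap('scene','sg')
a=cv2.imread('pics/sg.png')[180:340,330:470]; cv2.imwrite('pics/sgc.png',cv2.resize(np.clip(255*(a/255.)**.5,0,255).astype('uint8'),None,fx=3.5,fy=3.5,interpolation=cv2.INTER_CUBIC))
E
```

```text
[-0.43496553  0.          0.9004471 ] [2.70728907 0.12175935 1.82690086]
t 11.34 [455.  201.2 244. ] [2.704 0.121 1.827] F [0.3 1.3 0.9] gap 85.5
False
t 12.98 [499.9 200.8 148.6] [2.706 0.122 1.827] F [-0.  -0.3  0.7] gap 85.0
t 13.61 [499.3 200.4 148.2] [2.708 0.122 1.827] F [-3.7 -1.8  4.7] gap 17.0
```

View pics/wg.png

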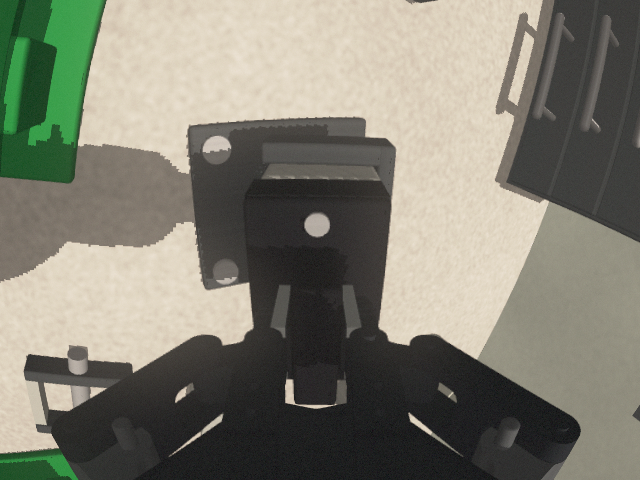

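View pics/sgc.png

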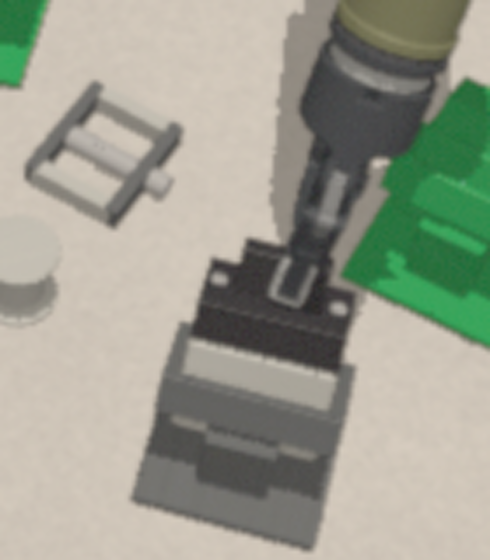

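I made an error here. scipy's lowercase `zyx` is extrinsic, so the tool tilt is about 0.12 rad off the cover's axis, and the fit residuals above were wrong too. I haven't lifted yet, so I'll release, back out along the same line, correct it and remeasure.

```bash
python3 - <<'E'
from h import *
p0=CO+140*AX
bot.open_gripper(); st()
bot.move_linear(p0,ET,feed=150); st()
psi=.277;c,s=np.cos(psi),np.sin(psi);R=[np.pi,0,psi+np.pi/2]
ex=np.array([c,s,0]);ey=np.array([-s,c,0]);o=np.array([505,197,300.])
for i,dx in((3,-75),(4,25)):
    bot.movep(o+dx*ex+45*ey,R); st(); snap('wrist',f'wc{i}')
    a=cv2.imread(f'pics/wc{i}.png'); u=proj(load(f'wc{i}'),[505,197,140]).astype(int)
    x0,y0=max(0,u[0]-110),max(0,u[1]-80); print(x0,y0)
    cr=a[y0:y0+180,x0:x0+240]; cr=np.clip(255*(cr/255.)**.45,0,255).astype('uint8')
    cr=cv2.resize(cr,None,fx=3.2,fy=3.2,interpolation=cv2.INTER_CUBIC)
    cv2.imwrite(f'pics/wc{i}c.png',cr)
a=load('wc1');b=load('wc2')
A=lambda p:(290+p[0]/3.2,161+p[1]/3.2);B=lambda p:(175+p[0]/3.2,162+p[1]/3.2)
F={'scU':((354,114),(336,109),(0,40,30)),'scD':((337,397),(349,396),(0,-40,30)),'rimD':((455,397),(491,403),(30,-50,0)),'rimU':((484,68),(493,60),(30,50,0)),
'topDR':((430,434),(445,440),(30,-50,30)),'topDL':((243,403),(256,399),(-30,-50,30))}
P=np.array([tri((a,A(p)),(b,B(q)))[0] for p,q,m in F.values()]);M=np.array([m for *_,m in F.values()],float)
for sel in(range(6),[0,1,2,3]):
    p=P[sel];m=M[sel];Rr,_=Ro.align_vectors(p-p.mean(0),m-m.mean(0));o=p.mean(0)-Rr.apply(m.mean(0));print(o.round(1),Rr.as_euler('ZYX').round(3),(p-Rr.apply(m)-o).round(1).tolist())
    Rr=Ro.from_euler('ZYX',[.283,-.45,0]);d=p-Rr.apply(m);print(d.mean(0).round(1),(d-d.mean(0)).round(1).tolist())
E
sed -i "s/from_euler('zyx',\[PC/from_euler('ZYX',[PC/" h.py; python3 -c "
from h import *;print(AX,ET)"
```

```text
t 14.38 [499.8 200.7 148.1] [2.707 0.122 1.827] F [-0.4 -0.4 -0.8] gap 85.4
t 15.22 [454.  200.5 241.7] [2.708 0.122 1.827] F [-0.8  0.8 -0.7] gap 85.5
t 15.89 [420.5 219.1 298.2] [-3.140e+00  1.000e-03  1.847e+00] F [-0.3  0.7 -0.5] gap 85.1
290 183
t 16.43 [516.  246.9 298.2] [-3.138e+00  1.000e-03  1.848e+00] F [-1.  -0.7  0.1] gap 85.5
177 185
[512.2 201.1 116.4] [ 0.262 -0.322  0.002] [[-1.8, -1.9, -2.2], [0.6, -2.4, -2.9], [1.7, 1.1, 3.7], [0.4, -0.3, 1.6], [-1.3, -1.8, -5.0], [0.4, 5.3, 4.8]]
[514.7 201.7 116.1] [[-0.1, -1.1, -0.4], [0.7, -2.1, -1.3], [-0.1, 0.1, 0.3], [0.4, -0.8, -1.6], [0.2, -1.8, -7.0], [-1.1, 5.7, 9.9]]
[515.1 200.6 115.4] [ 0.292 -0.455 -0.006] [[-0.1, -0.0, 0.7], [0.3, -1.1, -0.6], [-0.7, 0.9, 0.7], [0.5, 0.2, -0.7]]
[514.9 200.7 115.4] [[-0.3, -0.2, 0.4], [0.5, -1.1, -0.5], [-0.4, 1.1, 1.0], [0.2, 0.2, -0.9]]
[-0.4176635  -0.12145872  0.9004471 ] [2.69159265e+00 2.22044605e-16 1.85379633e+00]
```

View pics/wc3c.png

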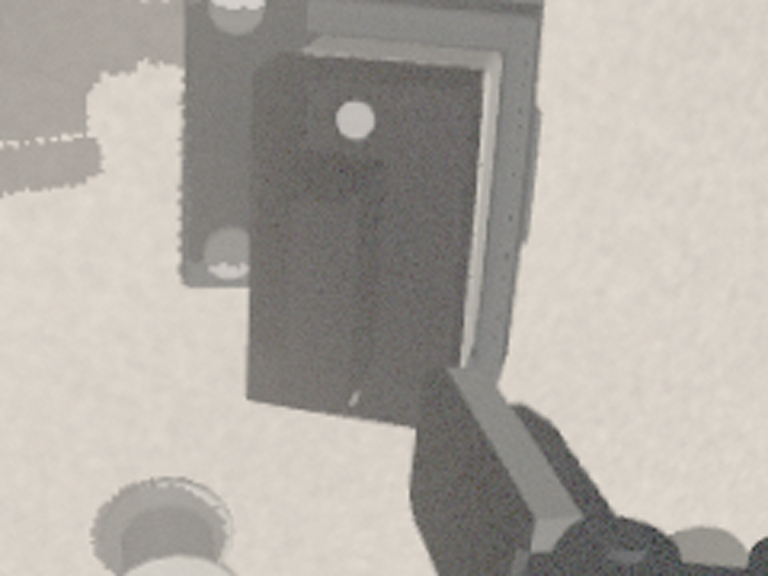

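View pics/wc4c.png

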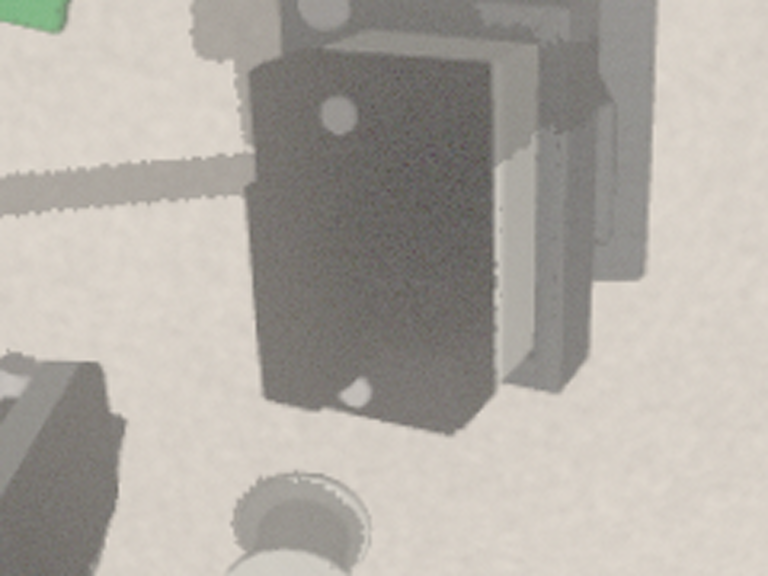

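The correct convention gives a clean four-point fit: residuals up to 1.1 mm, tilt 0.455, o = (515, 200.6, 115.4). In the new views the cover looks undisturbed. I'll confirm with the upper screw and then grasp again.

```bash
sed -i "s/^PC=.*/PC=.286; CO=np.array([515.1,200.6,115.9])/" h.py
python3 - <<'E'
from h import *
a=load('wc3');b=load('wc4')
A=lambda p:(290+p[0]/3.2,183+p[1]/3.2);B=lambda p:(177+p[0]/3.2,185+p[1]/3.2)
u,e=tri((a,A((356,120))),(b,B((338,115)))); print(u.round(1)); d=tri((a,A((462,367))),(b,B((497,385))))[0]
r=tri((a,A((484,68))),(b,B((492,62))))[0]; print('rimU',r.round(1))
pred=CO+RC.apply([0,40,30]);print(pred.round(1))
if np.linalg.norm(u-pred)>5: raise SystemExit
bot.movep(CO+140*AX,ET); st()
print(bot.move_linear(CO+35.5*AX,ET,feed=70,max_force=12)); st()
bot.grasp(); st()
snap('wrist','wg2'); snap('scene','sg2')
a=cv2.imread('pics/sg2.png')[180:340,330:470]; cv2.imwrite('pics/sg2c.png',cv2.resize(np.clip(255*(a/255.)**.5,0,255).astype('uint8'),None,fx=3.5,fy=3.5,interpolation=cv2.INTER_CUBIC))
E
```

```text
[490.7 235.4 144.2]
rimU [526.6 256.7 128.2]
[491.3 235.3 142.9]
t 17.23 [457.1 183.7 243.5] [ 2.689 -0.     1.857] F [ 0.6 -0.1  0.4] gap 85.7
False
t 18.88 [500.4 196.3 148.3] [2.691 0.    1.857] F [-0.5 -0.2  0.1] gap 85.1
t 19.51 [500.2 196.2 148.1] [2.691 0.    1.857] F [-2.8 -0.8  4.1] gap 17.1
```

View pics/wg2.png

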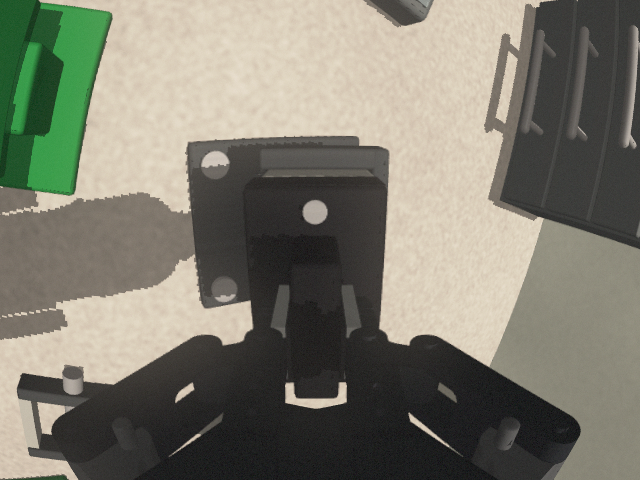

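View pics/sg2c.png

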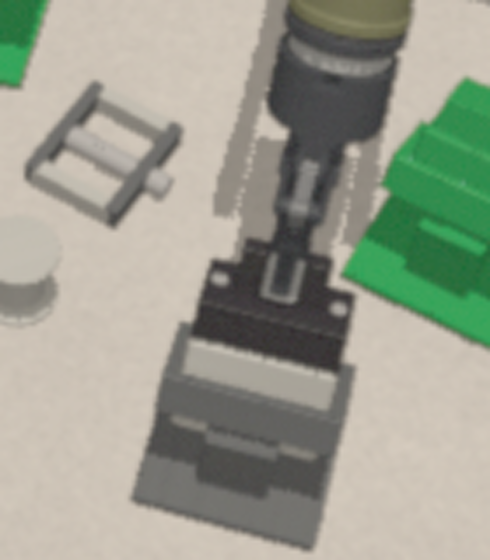

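The cover is square between the pads, with the screw at column 315 against a camera centre of 315.5. Lifting along the axis.

```bash
python3 - <<'E'
from h import *
print(bot.move_linear(CO+65*AX,ET,feed=40,max_force=15)); st()
print(bot.move_linear(CO+95*AX,ET,feed=80,max_force=15)); st()
p=CO+95*AX
bot.move_linear(p+[0,0,60],ET,feed=120); st()
print(bot.ik(vw(37,0,280),RV))
bot.movep(vw(37,0,260),RV); st()
snap('wrist','wh'); snap('scene','sh'); snap('top','th')
a=cv2.imread('pics/sh.png')[120:320,150:430]; cv2.imwrite('pics/shc.png',cv2.resize(np.clip(255*(a/255.)**.5,0,255).astype('uint8'),None,fx=2.8,fy=2.8,interpolation=cv2.INTER_CUBIC))
E
```

```text
False
t 20.5 [487.8 192.6 174.4] [2.692 0.    1.857] F [ 0.3 -0.7 -1.9] gap 16.8
False
t 21.02 [475.5 188.9 201.6] [2.691 0.    1.857] F [-0.4  0.3 -2.8] gap 16.8
t 21.68 [474.8 188.7 260.4] [2.693 0.    1.857] F [-0.3  0.2 -2.3] gap 16.9
[-0.42738233  0.41359196  1.21477348  0.          1.51322722 -0.08338233]
t 23.34 [ 626.7 -237.5  260.2] [-3.142e+00 -1.000e-03  1.228e+00] F [ 0.9 -0.3 -2.7] gap 17.2
```

View pics/wh.png

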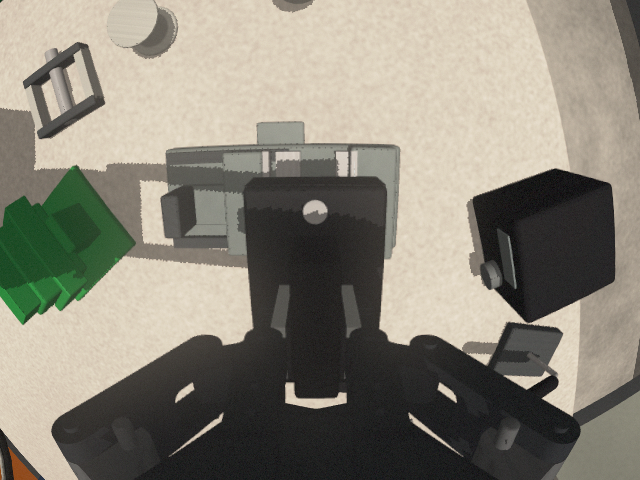

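View pics/shc.png

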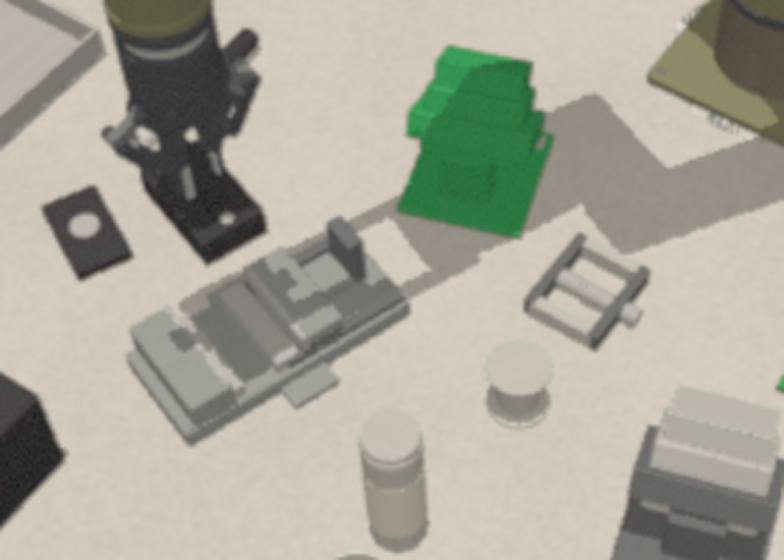

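The cover is held level (screw at (315,211)) and weighs about 2.5 N, and the lamp neck is bare. I'll measure its offset in the hand before setting it down.

```bash
python3 - <<'E'
from h import *
r=load('wh'); im=r['d']['img'].astype(int)
g=im.sum(2); m=np.zeros_like(g,np.uint8); m[195:230,295:335]=(g[195:230,295:335]>250); M=cv2.moments(m,True); uv=(M['m10']/M['m00'],M['m01']/M['m00']); print(uv,M['m00'])
Rt=Ro.from_euler('xyz',r['tcp_rot'])
for z in(-6,-4.5): 
    p=onplane(r,uv,r['tcp_pos'][2]+z); print('screw in tool (x=vise y)',Rt.inv().apply(p-r['tcp_pos']).round(2))
# far top edge corners of cover at y=+50 in tool coordinates
for uv in((246,181),(385,181)): print(Rt.inv().apply(onplane(r,uv,r['tcp_pos'][2]-5.5)-r['tcp_pos']).round(1))
for n,x,y,z in(('screw before grasp',0,40,30),):
  r=load('wg2');print(proj(r,CO+RC.apply([x,y,z])))
E
```

```text
(314.7473684210526, 211.21684210526317) 475.0
screw in tool (x=vise y) [40.34 -0.5   6.03]
screw in tool (x=vise y) [40.7  -0.49  4.54]
[ 53.2 -28.4   5.5]
[53.2 28.   5.5]
[315.39875644 212.27642466]
```

```bash
python3 - <<'E'
from h import *
bot.move_linear(vw(37,-.7,150),RV,feed=150); st()
bot.move_linear(vw(37,-.7,86),RV,feed=60); st()
snap('scene','sd');snap('wrist','wd')
print(bot.move_linear(vw(37,-.7,70),RV,feed=12,max_force=6)); st()
a=cv2.imread('pics/sd.png')[150:310,150:340]; cv2.imwrite('pics/sdc.png',cv2.resize(np.clip(255*(a/255.)**.5,0,255).astype('uint8'),None,fx=3.4,fy=3.4,interpolation=cv2.INTER_CUBIC))
E
```

```text
t 24.38 [ 627.3 -240.   151. ] [3.14  0.    1.227] F [ 0.5 -1.  -2.8] gap 17.2
t 25.59 [ 626.9 -239.9   86.5] [3.14  0.    1.227] F [-0.2  0.  -2.3] gap 17.1
True
t 26.55 [ 626.4 -239.7   75.8] [-3.141 -0.     1.227] F [0.2 0.1 5.4] gap 17.2
```

View pics/sdc.png

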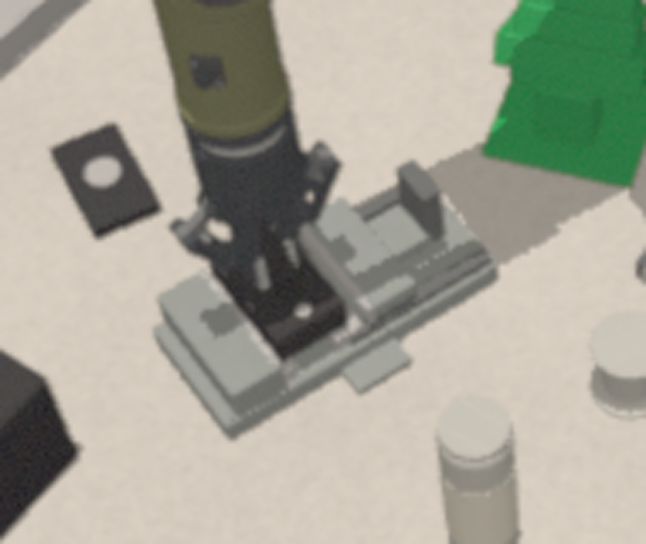

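View pics/wd.png

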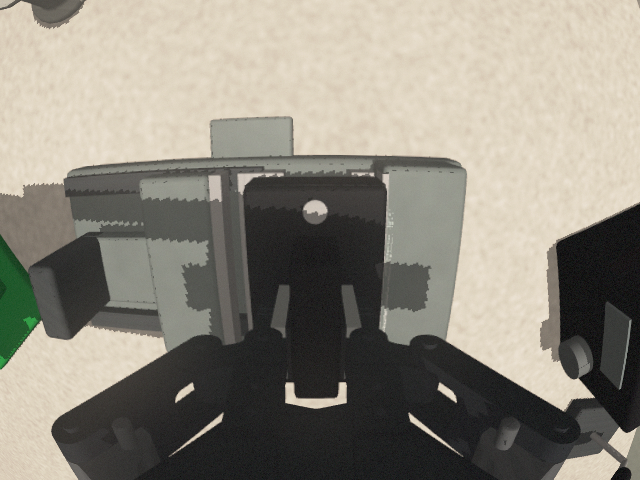

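Contact came at TCP z 75.8, so the rim is at about 40.3, matching the parallels at 40. It sits between both jaws. Releasing, then checking the placement.

```bash
python3 - <<'E'
from h import *
bot.open_gripper(); s=st()
p=s['tcp_pos']; bot.move_linear([p[0],p[1],p[2]+60],RV,feed=60)
bot.movep(vw(20,-20,280),RV); st(); snap('wrist','wp')
a=cv2.imread('pics/wp.png'); u=proj(load('wp'),vw(20,0,58)).astype(int);x0,y0=u[0]-125,u[1]-85;print(x0,y0)
cv2.imwrite('pics/wpc.png',cv2.resize(np.clip(255*(a[y0:y0+170,x0:x0+250]/255.)**.5,0,255).astype('uint8'),None,fx=3.2,fy=3.2,interpolation=cv2.INTER_CUBIC))
E
```

```text
t 27.22 [ 625.2 -239.1   74.2] [-3.138 -0.     1.227] F [-0.4 -0.8  0.1] gap 85.2
t 29.01 [ 603.8 -252.2  280.2] [ 3.141 -0.     1.227] F [ 0.6 -0.3 -0.4] gap 85.8
190 94
```

View pics/wpc.png

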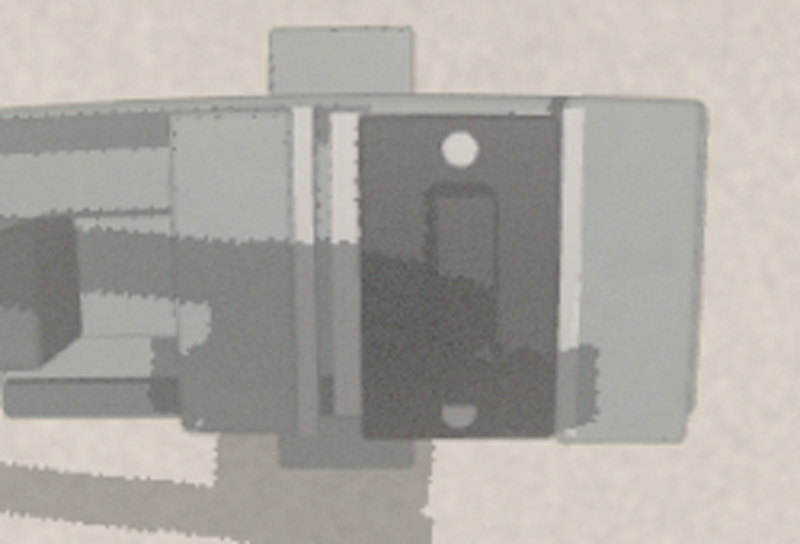

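```bash
python3 - <<'E'
from h import *
r=load('wp');C=lambda p:(190+p[0]/3.2,94+p[1]/3.2)
c,s=np.cos(V[2]),np.sin(V[2])
def vf(p,z): w=onplane(r,C(p),z)[:2]-V[:2]; return (w@np.array([[c,-s],[s,c]])).round(1)
for n,p,z in(('cov',(360,115),70),('cov',(560,115),70),('cov',(362,438),70),('cov',(558,438),70),('screwU',(460,149),70),('screwD',(459,410),70),('fix',(563,100),58),('fix',(559,441),58),('fixR',(707,102),58),('fixR',(686,442),58),('sj',(170,112),58),('sj',(185,431),58),('sjface',(315,108),58),('sjface',(317,436),58),('par',(332,112),40),('par',(334,416),40)): print(n,vf(p,z))
E
```

```text
cov [ 7.8 49.4]
cov [66.5 50. ]
cov [  7.7 -49.3]
cov [ 68.6 -49.3]
screwU [37.1 39.4]
screwD [ 37.6 -40.4]
fix [69.  54.4]
fix [ 70.6 -53.9]
fixR [114.2  55.5]
fixR [112.8 -54.3]
sj [-50.9  51.4]
sj [-50.  -50.5]
sjface [-6.3 51.5]
sjface [ -7.1 -52.3]
par [-2.1 49.9]
par [ -2.6 -50.6]
```

The cover's corners are at y = ±49.5 and its centre at x ≈ 37.5. It is centred to within about 0.3 mm, level, and just off the fixed face. Closing the jaw now.

```bash
python3 - <<'E'
from h import *
bot.movep(vw(-94,0,190),RV)
print(bot.move_linear(vw(-94,0,72),RV,feed=120,max_force=15)); st()
bot.grasp(); st()
print(bot.move_linear(vw(-70,0,72),RV,feed=14,max_force=20)); s=st()
w=s['tcp_pos'][:2]-V[:2]; c,q=np.cos(V[2]),np.sin(V[2]); print('lug vise x',w[0]*c+w[1]*q)
snap('scene','sc');snap('wrist','wcl')
a=cv2.imread('pics/sc.png')[170:300,170:330]; cv2.imwrite('pics/scc.png',cv2.resize(np.clip(255*(a/255.)**.5,0,255).astype('uint8'),None,fx=4,fy=4,interpolation=cv2.INTER_CUBIC))
E
```

```text
False
t 30.83 [ 504.2 -195.3   72.6] [3.14  0.    1.227] F [ 0.5 -0.2 -0.1] gap 85.3
t 31.46 [ 504.  -195.1   72.5] [3.14  0.    1.227] F [ 0.4 -0.2  3.1] gap 16.8
True
t 33.01 [ 520.3 -200.9   72.5] [-3.132  0.     1.228] F [-1.3  1.   3.7] gap 16.6
lug vise x -76.10378238370821
```

View pics/scc.png

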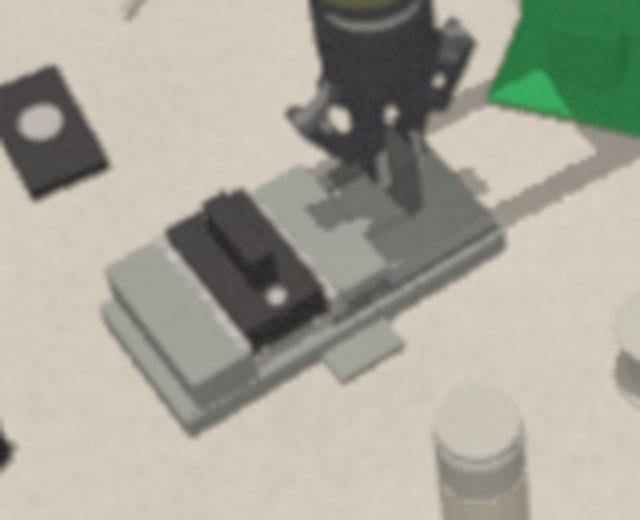

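View pics/wcl.png

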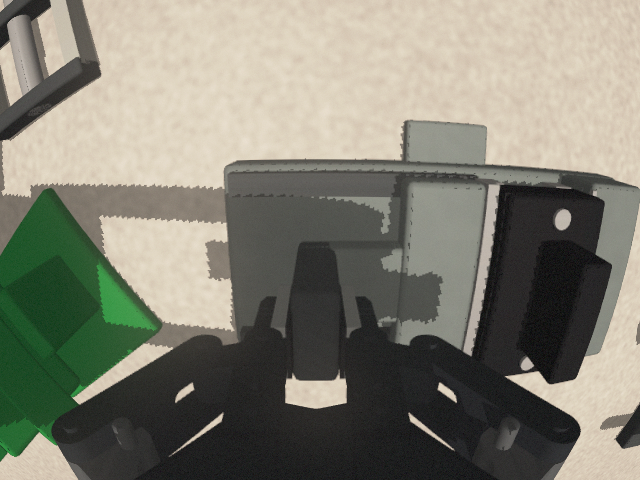

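It stopped on force at lug x ≈ -76, where -75 is expected. I'll push again to confirm it is a hard stop and not friction.

```bash
python3 - <<'E'
from h import *
c,q=np.cos(V[2]),np.sin(V[2])
def lx(): s=st(); w=s['tcp_pos'][:2]-V[:2]; print('lug x',round(w[0]*c+w[1]*q,2))
for f in (25,30):
    print(bot.move_linear(vw(-66,0,72),RV,feed=12,max_force=f)); lx()
bot.open_gripper(); lx()
p=bot.state()['tcp_pos']; bot.move_linear([p[0],p[1],195],RV,feed=120)
bot.movep(vw(40,-20,280),RV); st(); snap('wrist','wf1')
bot.movep(vw(-20,-20,280),RV); st(); snap('wrist','wf2'); snap('scene','sf'); snap('top','tf')
for n in('wf1','wf2'):
    a=cv2.imread(f'pics/{n}.png'); u=proj(load(n),vw(20,0,58)).astype(int);x0,y0=u[0]-125,u[1]-85;print(x0,y0)
    cv2.imwrite(f'pics/{n}c.png',cv2.resize(np.clip(255*(a[y0:y0+170,x0:x0+250]/255.)**.5,0,255).astype('uint8'),None,fx=3.2,fy=3.2,interpolation=cv2.INTER_CUBIC))
E
```

```text
True
t 33.71 [ 520.2 -200.9   72.6] [-3.126  0.     1.228] F [-3.   0.2  3.9] gap 16.9
lug x -76.16
True
t 34.48 [ 520.1 -200.8   72.5] [-3.124  0.     1.228] F [-3.   1.5  4.5] gap 17.0
lug x -76.25
t 35.15 [ 520.1 -200.8   72.4] [-3.124  0.     1.228] F [-0.2 -0.8 -0.2] gap 85.6
lug x -76.32
t 36.96 [ 621.6 -258.3  278. ] [-3.138e+00 -1.000e-03  1.227e+00] F [-0.1  0.3 -0.5] gap 85.5
t 37.36 [ 563.2 -237.   279. ] [-3.138 -0.     1.227] F [ 0.7 -1.  -0.3] gap 85.2
172 95
235 95
```

View pics/wf1c.png

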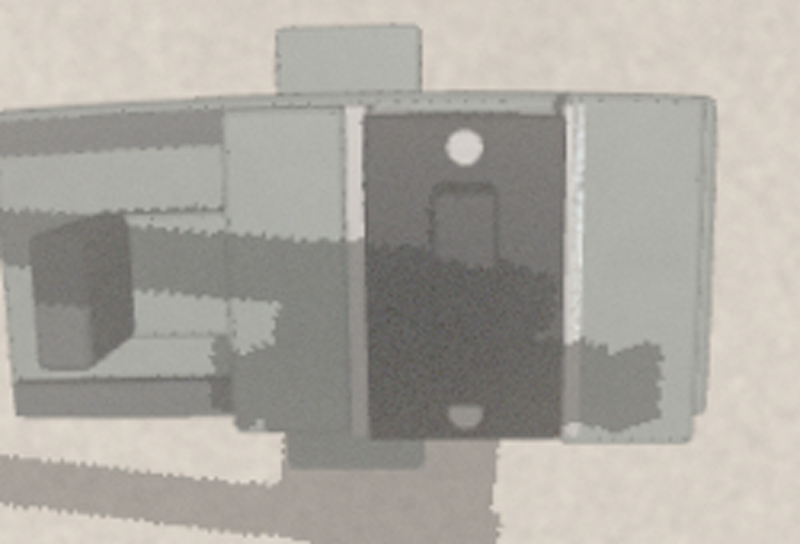

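View pics/wf2c.png

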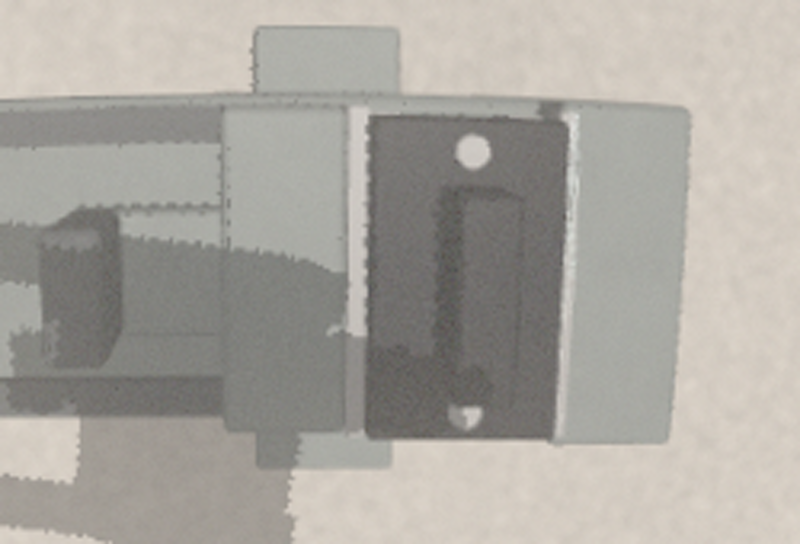

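View pics/sf.png

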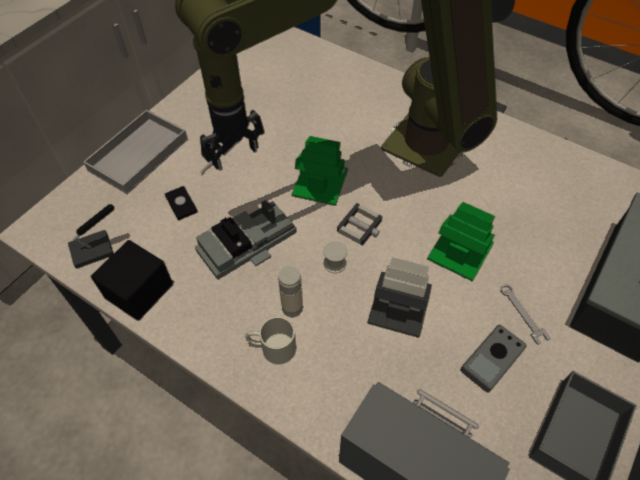

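View pics/tf.png

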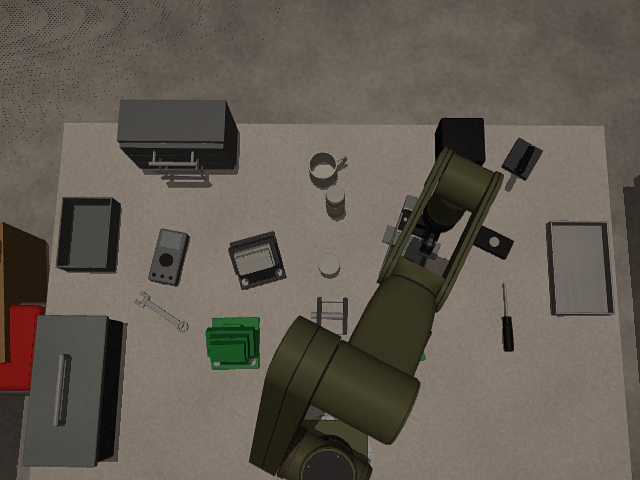

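```bash
python3 - <<'E'
from h import *
c,s=np.cos(V[2]),np.sin(V[2])
for n,x0,pts in(('wf1',172,{'covTL':(364,115,70),'covTR':(565,115,70),'covBL':(370,438,70),'covBR':(560,438,70),'scU':(464,147,70),'scD':(465,412,70),'sjT':(363,106,58),'sjB':(368,436,58),'fixT':(566,98,58),'fixB':(562,441,58)}),
 ('wf2',235,{'covTL':(369,115,70),'covTR':(568,121,70),'covBL':(367,437,70),'covBR':(556,438,70),'scU':(473,152,70),'scD':(466,415,70),'sjT':(367,106,58),'sjB':(363,433,58),'fixT':(568,110,58),'fixB':(556,440,58)})):
    r=load(n);print(n)
    for k,(u,v,z) in pts.items():
        w=onplane(r,(x0+u/3.2,95+v/3.2),z)[:2]-V[:2]; print(' ',k,(w@np.array([[c,-s],[s,c]])).round(1))
# bystander change before/after in scene view
a=cv2.imread('pics/scene0.png');b=cv2.imread('pics/sf.png')
for n,(u,v,w) in {'can':(290,290,22),'spool':(335,257,16),'mug':(275,340,28),'multi':(494,356,35),'wrench':(525,313,30),'spare':(180,203,16),'pedal':(360,223,22)}.items():
    p=cv2.phaseCorrelate(np.float32(cv2.cvtColor(a,6)[v-w:v+w,u-w:u+w]),np.float32(cv2.cvtColor(b,6)[v-w:v+w,u-w:u+w])); print(n,np.round(p[0],2))
E
```

```text
wf1
  covTL [10.  49.1]
  covTR [68.6 49.1]
  covBL [ 10.3 -49.3]
  covBR [ 68.8 -49.3]
  scU [39.1 39.4]
  scD [ 39.5 -41. ]
  sjT [ 8.7 51.6]
  sjB [  8.6 -52.3]
  fixT [69.8 54.1]
  fixB [ 70.5 -53.9]
wf2
  covTL [ 8.3 49.5]
  covTR [68.2 49.7]
  covBL [  9.6 -48.9]
  covBR [ 69.7 -49.1]
  scU [39.4 39.2]
  scD [ 40.3 -41.7]
  sjT [ 8.7 52. ]
  sjB [  9.4 -51.2]
  fixT [71.3 52.9]
  fixB [ 73.  -53.4]
can [0.52 0.51]
spool [0.02 0.01]
mug [0.   0.03]
multi [0.   0.01]
wrench [0.01 0.01]
spare [ 0.03 -0.  ]
pedal [0.49 0.46]
```

The cover sits flush between both faces, square, at y ≈ 0.1 and x ≈ 39.3. The 0.5 px reading on the can and pedal may be the arm's shadow, so I'll check it in the top view and then hand in with the robot clear.

```bash
python3 - <<'E'
from h import *
def corr(fa,fb,L):
    a=cv2.cvtColor(cv2.imread(fa),6);b=cv2.cvtColor(cv2.imread(fb),6)
    for n,(u,v,w,h) in L.items():
        t=a[v-h:v+h,u-w:u+w]; r=cv2.matchTemplate(b[v-h-5:v+h+5,u-w-5:u+w+5],t,cv2.TM_CCOEFF_NORMED); _,m,_,l=cv2.minMaxLoc(r); print(n,np.array(l)-5,round(m,3),'absdiff',np.abs(t.astype(int)-b[v-h:v+h,u-w:u+w]).mean().round(2))
corr('pics/top0.png','pics/tf.png',{'can':(336,203,14,20),'pedal':(331,316,14,16),'spool':(329,265,12,12),'screwdr':(507,320,8,36)})
corr('pics/scene0.png','pics/sf.png',{'can':(290,290,15,28),'pedal':(360,223,22,22)})
st(); bot.job_done(); st()
E
```

```text
can [0 0] 0.999 absdiff 8.67
pedal [0 0] 0.874 absdiff 11.55
spool [0 0] 0.999 absdiff 9.8
screwdr [0 0] 0.999 absdiff 7.88
can [0 0] 1.0 absdiff 5.61
pedal [0 0] 1.0 absdiff 5.59
t 37.51 [ 566.2 -238.4  279.6] [-3.141 -0.     1.227] F [-0.6 -0.1 -0.5] gap 85.3
the job is handed in; nothing more can be done
the job is handed in; nothing more can be done
```

The cover is off the lamp and clamped in the vise, and the job was handed in at 37.5 s of the 64 s allowed. I opened the jaw by its lug to about 78 mm, lifted the cover along its own axis, set it on the parallels, and let go. I then pushed the jaw closed.

**Last checks**
- **Set down:** contact came with the rim at about 40.3 mm, against the parallels at 40 mm.
- **Placement:** the cover's centre is at vise x ≈ 39.3 and y ≈ 0.1 mm, against a target of 40 and 0. It is square and meets both jaw faces.
- **Hold:** re-pushing the jaw with 25 and 30 N moved nothing.
- **Bystanders:** none of the seven I checked by template or correlation moved (can, spool, mug, multimeter, wrench, spare cover, pedal). The screwdriver was checked in the top view only and had not moved either.
- **Robot:** stands clear, gripper open.

**What failed or disagreed**
- **First grasp:** I made it with the wrong tilt because of an Euler-angle mix-up. I released before lifting, remeasured and regrasped; the cover had not visibly shifted.
- **Left out:** two corner readings of the cover were 5–11 mm off in height, probably hidden by the fin, so I did not use them.
- **Jaw gap:** the lug stopped about 1 mm short of nominal, within the camera calibration.
- **Can and pedal:** one image check gave 0.5 px of movement for each; template matching then showed none. The pedal's match in the top view was weaker (0.87), likely from the arm's shadow.

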